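# Proof-pull a glued wax sprue

### The arm

A 6-joint arm with a two-finger parallel gripper is mounted at the origin on the work surface. World frame = base frame: x ahead of the robot, y to its left, z up, the work surface at z = 0. Lengths are in m, angles in degrees, forces in N, time in s.
With the tool pointing down it reaches from about 0.3 to 0.75 m from the base axis. Payload 8.5 kg.
Tool frame: the origin (TCP) lies on the centre line of the jaws, within the pads' length; the fingertips stand env.tcp_to_tips ahead of it and the grasp point (between the pads) lies 8 mm behind it (env.tcp_to_tips is the distance from the TCP to the fingertips, in m); z points along the fingers, y is the direction in which the jaws open and shut (so a half turn about z gives the same grasp; the last joint's range is limited). The gripper opens to 85 mm and grips with 20 to 120 N. Pads are 22 mm wide; open, the fingers measure 114 mm over their backs; the gripper's body (76 mm by 85 mm) begins 54 mm behind the grasp point. The pads swing forward as they close: fully open they stand 13 mm farther back than shut.
Start: joints at [58.482, 21.807, 74.336, -0, 83.858, -12.336], TCP at [0.181, 0.519, 0.242] pointing down, gripper open.
Joint ranges: [-178.18, 178.18], [-50.72, 133.34], [12.68, 142.11], [-81.47, 261.47], [9.98, 163.14], [-165.26, 165.26]. Speed limits (degrees/s): [136.94, 136.94, 180, 180, 180, 180].

### API

Orientations are given as a 3x3 rotation matrix whose columns are the frame's x, y, z axes.
In Python, from rig import env gives the robot as it stands. The module is installed in compiled form; this text tells all that it offers.
- The arm moves only by the tool carry_out, never from a script. Its argument "rows" is a list of rows, each an object of numbers: "tx", "ty", "tz": the shift along the tool's x, y, z in cm; "yaw": the turn about the tool's z in rad. In form: [{"tx": .., "ty": .., "tz": .., "yaw": ..}, ...]. A call has 1 to 12 rows; each row shifts and turns the pose as measured when the row begins, along the tool's axes as they then stand; what a row does not reach is not made up. A row lasts 1/10 s, in which the tool goes at most 50 mm and 8.59 degrees, less where a joint would pass 70% of its speed; a pose out of reach is approached as far as the arm can. A call is refused whole if a number of a shift passes 5 or a number of a turn 0.15, either way. A call with a gripper value outside its range is refused whole. "jaw" is the closure, from -1 (fully open) to 1 (shut), set as the call begins (left out, the last holds). The fingers move at their own pace and stop on an object; "squeeze" is the grip in N (left out, the last holds). Time passes only in rows, so rows that do not move let the fingers close. It gives the time, the measured TCP pose, the force and the opening at its end, in the units of the state.
- env.observe(): the state, without advancing time (a new reading comes with each control period).
- env.get_image(name): name is "scene" or "top" or "wrist"; returns the picture (420x560x3 uint8, red, green, blue); there is no depth.
- env.camera_params(name): a dict with "vertical_fov" (degrees; the focal length in pixels is half the picture's height over the tangent of half this angle, whatever the lens; pixels are square), "cx", "cy" (the principal point, pixels), "view" (4x4, takes a point from world to camera coordinates). Camera axes: x right, y up, looking along -z (the intrinsics and any distortion apply to the point x, -y, -z); pixel columns grow to the right and rows downward; lengths in m; the calibration is good to about 2 mm. The wrist camera is an equidistant fisheye: a pixel r from the principal point sees the ray r / f radians off the axis. A picture is of the moment at which its call begins: read the wrist's pose just before it. camera_params takes no time and is no camera call; for the wrist camera it gives the pose at the moment of the call.
- env.close_job(): hands the job in, once; it reports no verdict.
The state is a dict: "time_s": time; "q": joint angles; "qvel": joint speeds; "joint_efforts": joint torques, N m; "position": TCP position; "tool_rot": TCP orientation; "ft_force": force on the tool from outside, world axes, zero at the start; "wrist_torque": the same for the moment, N m; "grip_width": finger opening in m.
Only numpy, scipy, OpenCV 4.12 (cv2) and the standard library are available. Lean on these libraries where they do the work, as an engineer would, in place of code of your own. Each camera call takes 0.05 s, during which the arm holds its last target. There are 200 camera calls.

### The job

A wax sprue has been glued into its round base: slide the base fully home under the fork of the pull tester, then pull the sprue straight up with about 10 newtons (never more than 15) and keep that pull steady for two seconds to prove that the joint holds. Ease it back down and let go, leaving the piece standing on the bench, home under the fork, with the joint unharmed and the spare base, steel ring and wax block beside it undisturbed.

Things in the scene. Friction and masses are not known exactly. Their poses are not given: they have to be found in the camera images.
- piece: The glued piece: an upright green-wax rod (the sprue, 26 mm thick) in the middle of a flat black disc (the base, 80 mm in diameter, 10 mm thick, with a boss 31 mm wide up to 22 mm height). 124 mm tall in all, 110 to 220 g. Stands on the left part of the bench; its yaw does not matter. Origin: centre of the disc's underside.
- grip (a point): Where the rod is taken: on its axis, 100 mm above the underside of the piece; z up along the rod. The rod is bare from 80 mm height to its top at 124 mm; between 40 and 75 mm height small wax patterns stick out to 27 mm from the axis.
- base (a point): Centre of the underside of the disc, 100 mm straight below grip while the joint is unharmed; height 0 on the bench.
- seat (a point): Bench point (height 0) where the centre of the disc's underside is when the piece is home under the fork. x axis: direction to slide in; the fork's open mouth looks to -x. The disc slides on the bench itself, with no plate below. Home, its rim meets two steel columns (12 mm thick, 58 mm tall, axes at x 36.5 mm, y +-29 mm of this point).
- mouth (a point): Mouth of the U-shaped aluminium fork, at the tips of the tines, midway between them: 44 mm to -x of seat, shown at bench height. The two flat tines (8 mm thick, 40 mm out to their outer edges) leave a slot 36 mm wide for the rod and lie over the disc; their underside is 12.5 to 17.5 mm above the bench, a setting that varies and is not measured.
- tester: The pull tester, fixed to the bench; origin and axes as seat. A grey block (60 mm tall, 124 mm wide, from x 64 to 148 mm) carries the dial on top at x 106 mm; low feet (10 mm tall) run along y +-48 to +-62 mm from x 2 mm to the block. Springs hold the fork down: pulling the disc up against it raises it 0.2 mm per newton.
- dial (a joint): Needle of the round dial on top of the tester, which shows the upward pull on the fork: 0.15 rad per newton, 0 at no pull (needle towards the mouth of the fork), clockwise from above; the broad tick is 10 N (1.5 rad), thin ticks at 0, 5, 15 and 20 N.
- sprue (a joint): How far the sprue has been drawn out of its base (m): 0 as glued. The joint gives way for good at a pull of about 24 N.
- spare_base: Bystander: another such disc base, 80 mm in diameter, 22 mm tall at its boss, without a rod. Origin at the centre of its underside.
- flask: Bystander: open steel ring, 72 mm in diameter, 55 mm tall. Origin at the centre of its underside.
- wax_lump: Bystander: block of green wax 50 x 35 x 22 mm. Origin at the centre of its underside.
Not all that is in view belongs to the job. Leave any orange look-alike of the piece alone.

How it is judged (in metres and radians):
On the way, in this order (a step that is already met when the one before it is completed fails the run):
1. the base has been slid home under the fork (its centre within 4 mm of the seat, seen from above, its underside less than 6 mm up) with less than 3 N of pull on the fork (horizontal distance between base and seat below 0.004 m and height (world z) of base below 0.006 m and value of joint dial below 0.45 rad), for 0.2 s.
2. the dial is kept between 7 and 13 N for 1.5 s, the base being home (within 6 mm) (value of joint dial between 1.05 and 1.95 rad and horizontal distance between base and seat below 0.006 m), for 1.5 s.
At the end, for the whole second after the job is handed in: The piece stands still and upright (within 0.05 rad) on the bench (underside within 2 mm), its centre within 8 mm of the seat under the fork, the dial below 1 N and the sprue drawn out less than 1.5 mm (horizontal distance between base and seat below 0.008 m and height (world z) of base below 0.002 m and angle between base's own z axis and vertical below 0.05 rad and value of joint dial below 0.15 rad and value of joint sprue below 0.0015 m and linear speed of piece below 0.01 m/s); the robot touches nothing.
It fails at once if the pull on the fork exceeds 16 N (value of joint dial above 2.4 rad).
It fails at once if the sprue is drawn 1.5 mm or more out of its base (value of joint sprue above 0.0015 m).
It fails at once if the piece is tipped by more than 0.35 rad (angle between base's own z axis and vertical above 0.35 rad).
It fails at once if a bystander (spare base, steel ring, wax block) is moved by more than 20 mm (distance of any of spare_base, flask, wax_lump from where it was at the start of the episode above 0.02 m).
It also fails if it takes over 51 s, if anything falls off the work surface, if the arm or the gripper's body presses on something with over 40 N, if the wrist force passes 120 N, or if a joint passes its speed limit or range.

## Working session

There is one attempt and no reset: what is moved stays moved. The work goes in short steps, Python scripts to look and compute and a tool call to move; the robot and the scene stay as the last step left them, time stands still between calls to the robot, and variables do not carry over. Pictures are saved under pics/ and viewed, about 8 in all and at most 12, crops included, and the job is handed in when it is done.

Besides the shell and the picture viewer there is one more tool, called after "Call:" by a JSON object that holds its "method" and its "body". carry_out: Moves the arm, as the interface text tells. Its arguments: {"type":"object","properties":{"rows":{"type":"array","items":{"type":"object","properties":{"tx":{"type":"number"},"ty":{"type":"number"},"tz":{"type":"number"},"yaw":{"type":"number"}}}},"jaw":{"type":"number"},"squeeze":{"type":"number"}},"required":["rows"]}

```bash
mkdir -p pics
cat > h.py <<'E'
import numpy as np, cv2
from rig import env
def ray(n,u,v,P=None):
    P=P or env.camera_params(n); f=210/np.tan(np.radians(P["vertical_fov"])/2)
    x,y=(u-P["cx"])/f,(v-P["cy"])/f
    if n=="wrist":
        r=np.hypot(x,y); s=np.sin(r)/r if r>1e-9 else 1; d=np.array([x*s,-y*s,-np.cos(r)])
    else: d=np.array([x,-y,-1.])
    V=np.array(P["view"]); R=V[:3,:3]; return -R.T@V[:3,3], R.T@d
def onz(n,u,v,z,P=None):
    o,d=ray(n,u,v,P); return o+d*(z-o[2])/d[2]
def proj(n,p):
    P=env.camera_params(n); f=210/np.tan(np.radians(P["vertical_fov"])/2)
    c=np.array(P["view"])@np.r_[p,1]; return P["cx"]+f*c[0]/-c[2],P["cy"]-f*c[1]/-c[2]
def snap(n,name):
    im=cv2.cvtColor(np.ascontiguousarray(env.get_image(n)),cv2.COLOR_RGB2BGR); cv2.imwrite(f"pics/{name}.png",im); return im
E
python3 - <<'E'
from h import *
a=snap("top","t0");b=snap("scene","s0");c=snap("wrist","w0")
for n in("top","scene","wrist"):
    P=env.camera_params(n);print(n,P["vertical_fov"],P["cx"],P["cy"],ray(n,280,210)[0].round(3),ray(n,280,210)[1].round(2))
print(env.tcp_to_tips,env.observe())
E
```

```text
top 53.89527094442018 283.90326477809015 205.97089370886863 [0.406 0.047 0.854] [ 0.15  0.03 -0.99]
scene 47.21217384428534 284.3934254209174 214.82150651277013 [0.798 0.384 0.836] [-0.34 -0.4  -0.85]
wrist 65.70646984690485 278.5233607004882 212.37093705111766 [0.108 0.545 0.373] [ 0.28 -0.09 -0.96]
0.011 {'time_s': 0.15, 'q': array([ 5.84817628e+01,  2.18348829e+01,  7.43716667e+01,  7.39231617e-04,
        8.38567966e+01, -1.23355481e+01]), 'qvel': array([ 0.08826966, -0.02321998, -0.08732913,  0.05048872, -0.07221906,
       -0.01674215]), 'joint_efforts': array([ 2.92753182e-03, -4.48621488e+01, -2.31344408e+01, -1.57951372e-04,
        3.81163380e-03, -2.57499971e-05]), 'position': array([0.18061183, 0.51929157, 0.24184604]), 'tool_rot': array([[-9.44475160e-01,  3.28582298e-01, -5.88909771e-04],
       [ 3.28582731e-01,  9.44474729e-01, -9.35788747e-04],
       [ 2.48726779e-04, -1.07733481e-03, -9.99999389e-01]]), 'ft_force': array([0.1293857 , 0.19829051, 0.39439261]), 'wrist_torque': array([0.03771511, 0.02949333, 0.01220946]), 'grip_width': 0.08516798422610439}
```

View pics/t0.png

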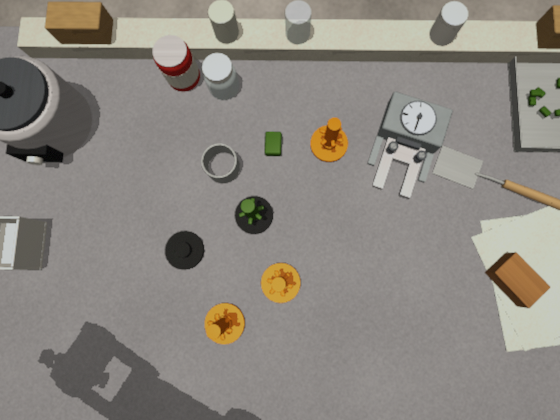

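View pics/s0.png

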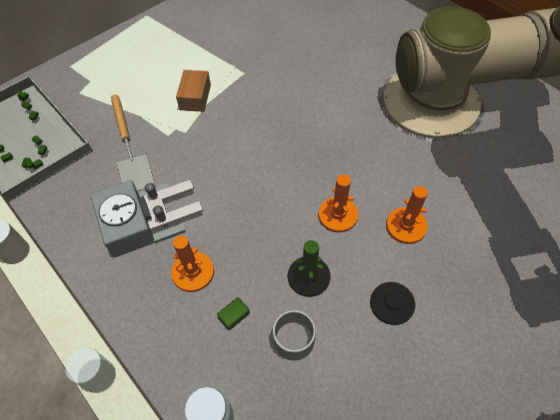

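The top view shows the piece's disc at (254,215) and the tester at (416,122), with the fork mouth near (397,190). The scene view shows the rod top at (311,247) and the fork tips near (195,195). Orange look-alikes stand beside the route.

Run:
```python
from h import *
a=cv2.imread("pics/t0.png");b=cv2.imread("pics/s0.png")
c1=cv2.resize(a[80:210,350:450],None,fx=4,fy=4,interpolation=cv2.INTER_CUBIC)
c2=cv2.resize(b[165:265,80:210],None,fx=3,fy=3,interpolation=cv2.INTER_CUBIC)
o=np.zeros((520,800,3),np.uint8);o[:,:400]=c1;o[:300,400:790]=c2;cv2.imwrite("pics/c.png",o)
for n,m in(("base",(254,215)),("spare",(185,250)),("flask",(220,165)),("lump",(273,143)),("mouth",(397,190)),("or1",(330,142)),("or2",(281,282)),("or3",(224,323))):
    print(n,onz("top",*m,0.01).round(3))
# dark disc contour
for n,im,box in(("top",a,(225,185,285,245)),("scene",b,(275,225,340,305))):
    x0,y0,x1,y1=box;s=im[y0:y1,x0:x1].astype(int)
    g=((s[:,:,1]>s[:,:,2]+15)&(s[:,:,1]>s[:,:,0]+15)).astype(np.uint8)
    d=((s.max(2)<45)|(g>0)).astype(np.uint8)
    cs,_=cv2.findContours(d,0,cv2.CHAIN_APPROX_NONE);k=max(cs,key=cv2.contourArea)
    (ex,ey),ax,an=cv2.fitEllipse(cv2.convexHull(k)) ;print(n,"ellipse",ex+x0,ey+y0,ax,an,onz(n,ex+x0,ey+y0,.01).round(4))
    v=s.max(2)*g; ys,xs=np.nonzero(g);print("green",xs.min()+x0,xs.max()+x0,ys.min()+y0,ys.max()+y0)
```

```text
base [0.519 0.13  0.01 ]
spare [0.444 0.269 0.01 ]
flask [0.624 0.206 0.01 ]
lump [0.674 0.096 0.01 ]
mouth [ 0.577 -0.164  0.01 ]
or1 [ 0.678 -0.025  0.01 ]
or2 [0.384 0.071 0.01 ]
or3 [0.301 0.183 0.01 ]
top ellipse 253.85075759887695 214.7279987335205 (36.38216781616211, 36.4637451171875) 60.96465301513672 [0.5193 0.1308 0.01  ]
green 239 263 198 224
scene ellipse 308.5 269.01192474365234 (41.5016975402832, 56.18638229370117) 2.085944175720215 [0.5144 0.125  0.01  ]
green 297 322 240 277
```

View pics/c.png

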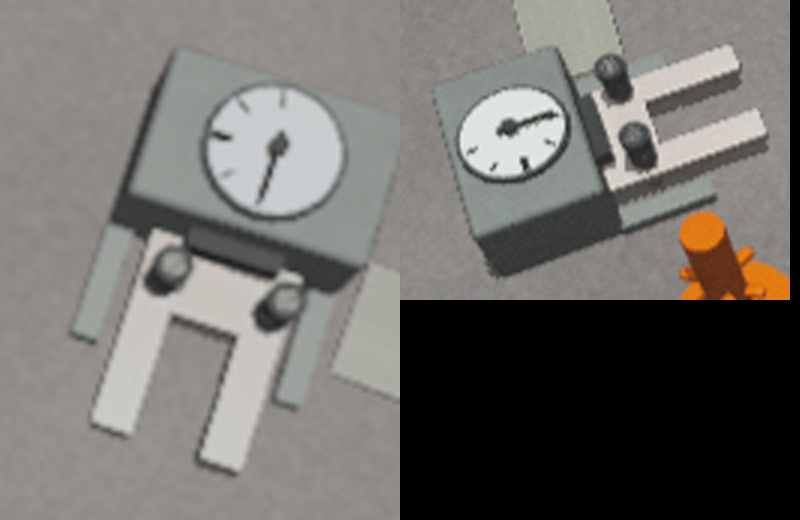

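The crop shows the tine tips at about (391,192) full-frame, midway between the tines, the dial centre at (419,117), and the needle pointing to the mouth (0 N). Next I compute the tester frame and the rod axis.

Run:
```python
from h import *
a=cv2.imread("pics/t0.png");b=cv2.imread("pics/s0.png")
T=lambda x,y,z:onz("top",350+(x-1.5)/4,80+(y-1.5)/4,z)
S=lambda x,y,z:onz("scene",80+(x-401)/3,165+(y-1)/3,z)
z=.023
pt=[T(92,423,z),T(130,436,z),T(198,457,z),T(238,472,z)]
print("tips",np.round(pt,4)); m=np.mean(pt,0); dc=T(275,150,.062)
fl,fr=T(135,190,.06),T(362,265,.06); fm=(fl+fr)/2
ft=[T(172,316,z),T(233,336,z)]
print("mouth",m,"dial",dc,np.linalg.norm((dc-m)[:2]),"front",fm,np.linalg.norm(fl-fr))
for d in(dc-m,fm-m,pt[0]-pt[3]): print(np.degrees(np.arctan2(d[1],d[0])),np.linalg.norm(d[:2]))
print("scene dial",S(512,132,.062))
# bright rod top
for n,im,box in(("top",a,(235,190,265,222)),("scene",b,(298,235,325,262))):
    x0,y0,x1,y1=box;s=im[y0:y1,x0:x1].astype(int);print(n);print(s[:,:,1][::2,::2])
```

```text
tips [[ 0.5831 -0.1115  0.023 ]
 [ 0.5767 -0.1307  0.023 ]
 [ 0.5665 -0.1649  0.023 ]
 [ 0.5591 -0.1849  0.023 ]]
mouth [ 0.57133866 -0.14799669  0.023     ] dial [ 0.71548812 -0.19614955  0.062     ] 0.15197948459353436 front [ 0.67583022 -0.18234362  0.06      ] 0.11693250762008728
-18.47179975225705 0.15197948459353436
-18.19596850951604 0.10999180910865938
71.93959171010286 0.07730065378074566
scene dial [ 0.71627533 -0.19541224  0.062     ]
top
[[142 141 137 138 140 141 141 142 140 140 138 141 139 141 140]
 [145 142 139 141 139 143 140 139 141 142 138 141 137 140 142]
 [143 142 141 144 140 141 140 138 139 140 142 139 139 141 142]
 [138 136 140 143 143 144 124 106  76  70  71  83 109 137 141]
 [141 138 141 143 129  93  42  48  76  83  38  40  41  39  91]
 [144 143 142 105  85 115 120 122 117 107  38  36  32  40  39]
 [142 139 101  69 121 122 123 123 124 105  38  23  23  34  37]
 [141 129  46 104 122 124 124 125 125 128  41  24  24  29  38]
 [138  68  39 110 124 125 125 126 127 129  47  28  48  63  57]
 [117  39  39 104 125 127 127 128 128 118  32  39  69  73  76]
 [ 96  41  39  5
[... 495 characters left out ...]
0 136 136 135 134 138 139 139 138 133 143 137 136]
 [137 133 136 136 120  97  91  93 104 130 136 136 138 137]
 [135 134 132 116  92  92  94  91  91  88 139 138 135 134]
 [132 139 134  95  95  93  94  91  93  92 107 132 133 136]
 [138 134 129  93  94  95  95  94  92  96 101 131 140 133]
 [140 131 128  61  98  94  97  94  95  93  69 135 135 136]
 [133 133 125  39  84  96  93  98  95  83  64 131 135 132]
 [136 136 133  42  41  63  75  68  62  39  70 128 139 129]
 [136 132 128  37  39  41  40  35  39  41 103 137 137 137]
 [135  98  53  42  40  41  38  41  43  43  76 100 133 134]
 [ 96  47  41  40  42  38  41  42  42  40  98  85 136 134]
 [ 60  59  54  37  42  42  39  42  43  41  64  46  53 134]]
```

Call:
{"method": "carry_out", "body": {"rows": [{"tx": -4, "ty": -2.3}, {"tx": -4, "ty": -2.3}, {"tx": -4, "ty": -2.3}, {"tx": -4, "ty": -2.3}, {"tx": -4, "ty": -2.3}, {"tx": -4, "ty": -2.3}, {"tx": -4, "ty": -2.3}, {"tx": -4, "ty": -2.3}, {"tx": -4, "ty": -2.3}, {"tx": -2, "ty": -1.2}, {"tx": 0}], "jaw": -1, "squeeze": 40}}

```text
validation failed for argument at $.ro...
```

Run:
```python
from h import *
P=env.camera_params("wrist")
print("rodtop top",onz("top",247.8,206,.124).round(4),"scene",onz("scene",311.3,247.4,.124).round(4))
s=env.observe();print(s["time_s"],s["position"],s["tool_rot"].round(3))
P=env.camera_params("wrist");snap("wrist","w1");print(P)
```

```text
rodtop top [0.5195 0.1309 0.124 ] scene [0.523  0.1352 0.124 ]
0.15 [0.18061183 0.51929157 0.24184604] [[-0.944  0.329 -0.001]
 [ 0.329  0.944 -0.001]
 [ 0.    -0.001 -1.   ]]
{'vertical_fov': 65.70646984690485, 'cx': 278.5233607004882, 'cy': 212.37093705111766, 'view': array([[ 0.32972448,  0.94407572, -0.00167387, -0.54966263],
       [-0.90146926,  0.31431627, -0.29758771,  0.03723129],
       [-0.28041921,  0.0996309 ,  0.95469301, -0.38035434],
       [ 0.        ,  0.        ,  0.        ,  1.        ]])}
```

View pics/w1.png

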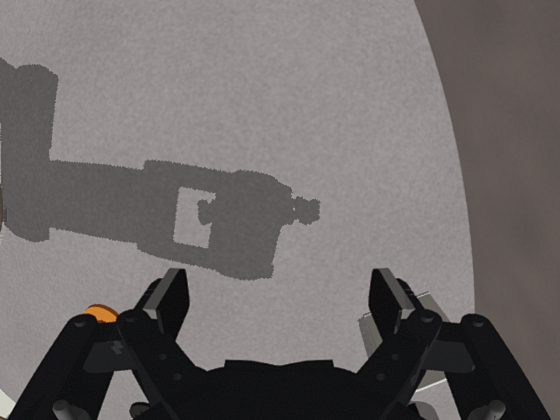

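The wrist view still shows the start pose, because the move was refused. I'll retry with all fields given.

Call:
{"method": "carry_out", "body": {"rows": [{"tx": -4, "ty": -2.3, "tz": 0, "yaw": 0}, {"tx": -4, "ty": -2.3, "tz": 0, "yaw": 0}, {"tx": -4, "ty": -2.3, "tz": 0, "yaw": 0}, {"tx": -4, "ty": -2.3, "tz": 0, "yaw": 0}, {"tx": -4, "ty": -2.3, "tz": 0, "yaw": 0}, {"tx": -4, "ty": -2.3, "tz": 0, "yaw": 0}, {"tx": -4, "ty": -2.3, "tz": 0, "yaw": 0}, {"tx": -4, "ty": -2.3, "tz": 0, "yaw": 0}, {"tx": -4, "ty": -2.3, "tz": 0, "yaw": 0}, {"tx": -2, "ty": -1.2, "tz": 0, "yaw": 0}, {"tx": 0, "ty": 0, "tz": 0, "yaw": 0}], "jaw": -1, "squeeze": 40}}

```text
time_s: 1.3
position: [0.4777, 0.1751, 0.24]
tool_rot: [[-0.946, 0.325, -0.002], [0.325, 0.946, -0.001], [0.001, -0.002, -1.0]]
ft_force: [-0.1, 0.3, 0.0]
grip_width: 0.0853
```

Run:
```python
from h import *
s=env.observe();print(s["time_s"],s["position"],s["tool_rot"].round(3))
P=env.camera_params("wrist");snap("wrist","w2")
d=np.array([.5205,.132,0])-s["position"];print("tool shift cm",(s["tool_rot"].T@d*100).round(2))
```

```text
1.3 [0.47772958 0.17508642 0.23997618] [[-0.946  0.325 -0.002]
 [ 0.325  0.946 -0.001]
 [ 0.001 -0.002 -1.   ]]
tool shift cm [-5.48 -2.64 24.  ]
```

View pics/w2.png

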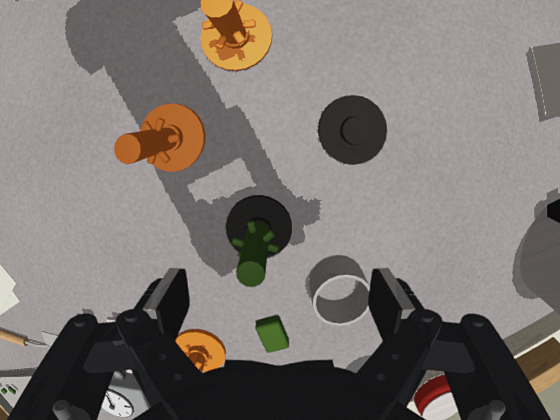

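The wrist view shows the piece's disc at about (259,226) and its rod top at (251,272). The spare base is at (352,130) and the ring at (340,292).

Run:
```python
from h import *
im=cv2.imread("pics/w2.png")
def ell(box,f):
    x0,y0,x1,y1=box;s=im[y0:y1,x0:x1].astype(int);d=f(s).astype(np.uint8)
    k=max(cv2.findContours(d,0,1)[0],key=cv2.contourArea);(x,y),a,_=cv2.fitEllipse(cv2.convexHull(k));return x+x0,y+y0,a
r=ell((230,255,272,292),lambda s:(s[:,:,1]>70)&(s[:,:,1]>s[:,:,2]+20));print(r,onz("wrist",r[0],r[1],.124))
print(onz("wrist",251,272,.124),onz("wrist",259,227,.01))
s=ell((310,90,395,170),lambda s:s.max(2)<70);print("spare",s,onz("wrist",*s[:2],.01),"vs top",onz("top",185,250,.01))
```

```text
(250.08937072753906, 273.410213470459, (23.8575439453125, 26.948196411132812)) [0.52085106 0.13511678 0.124     ]
[0.51981014 0.13635757 0.124     ] [0.51981958 0.13661591 0.01      ]
spare (351.9661521911621, 129.43543243408203, (68.00520324707031, 68.82144165039062)) [0.44500668 0.27363005 0.01      ] vs top [0.44357889 0.26928354 0.01      ]
```

Call:
{"method": "carry_out", "body": {"rows": [{"tx": -2.7, "ty": -1.2, "tz": 0, "yaw": 0}, {"tx": -2.7, "ty": -1.2, "tz": 0, "yaw": 0}, {"tx": 0, "ty": 0, "tz": 3, "yaw": 0}, {"tx": 0, "ty": 0, "tz": 3, "yaw": 0}, {"tx": 0, "ty": 0, "tz": 0, "yaw": 0}]}}

```text
time_s: 1.85
position: [0.5182, 0.14, 0.1792]
tool_rot: [[-0.948, 0.318, -0.002], [0.318, 0.948, 0.001], [0.002, -0.0, -1.0]]
ft_force: [-1.1, 0.5, 0.8]
grip_width: 0.0853
```

Run:
```python
from h import *
s=env.observe();d=np.array([.5205,.1345,.092])-s["position"];print("tool shift cm",(s["tool_rot"].T@d*100).round(2),s["ft_force"])
snap("wrist","w3")
```

```text
tool shift cm [-0.41 -0.45  8.72] [-1.05660502  0.527834    0.82314307]
```

View pics/w3.png

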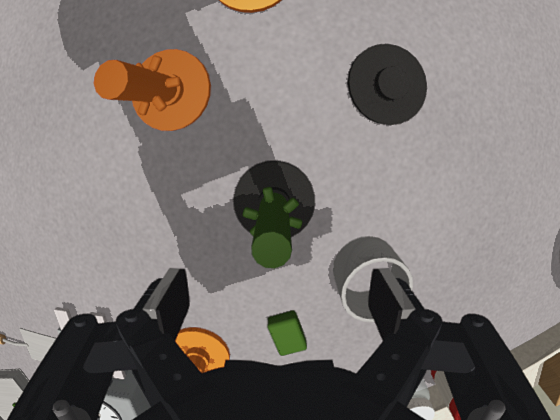

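The wrist view shows the rod top at (271,249), between the fingers and slightly left of the midline, which agrees with the computed offset. I'll descend.

Call:
{"method": "carry_out", "body": {"rows": [{"tx": -0.4, "ty": -0.45, "tz": 1, "yaw": 0}, {"tx": 0, "ty": 0, "tz": 2.5, "yaw": 0}, {"tx": 0, "ty": 0, "tz": 2.5, "yaw": 0}, {"tx": 0, "ty": 0, "tz": 2, "yaw": 0}, {"tx": 0, "ty": 0, "tz": 0.8, "yaw": 0}, {"tx": 0, "ty": 0, "tz": 0, "yaw": 0}]}}

```text
time_s: 2.5
position: [0.5247, 0.1368, 0.0973]
tool_rot: [[-0.949, 0.314, 0.016], [0.314, 0.95, 0.001], [-0.015, 0.006, -1.0]]
ft_force: [0.2, 0.2, -0.7]
grip_width: 0.0853
```

Run:
```python
from h import *
s=env.observe();d=np.array([.5205,.1345,.092])-s["position"];print("tool shift cm",(s["tool_rot"].T@d*100).round(2),s["ft_force"])
im=snap("wrist","w4")
x0,y0,x1,y1=225,200,345,300
c=im[y0:y1,x0:x1].astype(int);g=((c[:,:,1]>70)&(c[:,:,1]>c[:,:,2]+20)).astype(np.uint8)
k=max(cv2.findContours(g,0,1)[0],key=cv2.contourArea);(x,y),a,_=cv2.fitEllipse(cv2.convexHull(k))
p=onz("wrist",x+x0,y+y0,.124);print(x+x0,y+y0,a,p,(s["tool_rot"].T@(p-s["position"])*100).round(2))
```

```text
tool shift cm [ 0.34 -0.35  0.52] [ 0.24317967  0.15211447 -0.66283632]
297.36793518066406 233.9530258178711 (13.23265266418457, 24.101642608642578) [0.49211384 0.15468404 0.124     ] [ 3.62  0.69 -2.72]
```

View pics/w4.png

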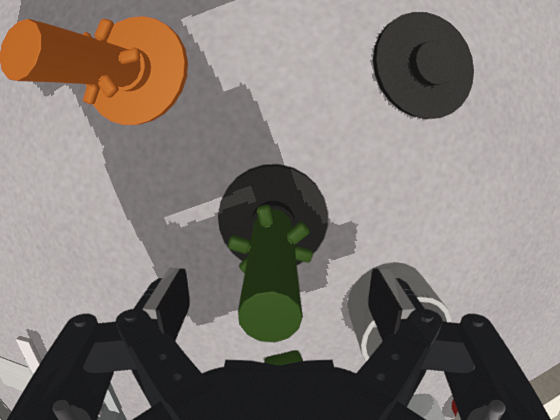

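Call:
{"method": "carry_out", "body": {"rows": [{"tx": 0.2, "ty": -0.3, "tz": 0.5, "yaw": 0}, {"tx": 0, "ty": 0, "tz": 0, "yaw": 0}]}}

```text
time_s: 2.75
position: [0.523, 0.1345, 0.0945]
tool_rot: [[-0.949, 0.313, 0.02], [0.313, 0.95, 0.002], [-0.019, 0.008, -1.0]]
ft_force: [-0.8, 0.1, -0.1]
grip_width: 0.0855
```

The wrist view shows the rod top at (270,313), well between the fingers. I'll check its position along the tool x axis.

Run:
```python
from h import *
s=env.observe();P=env.camera_params("wrist")
off=np.array([.5247,.1368,.0973])-s["position"]
p=onz("wrist",270,313,.124-off[2],P)+off;print(p,(s["tool_rot"].T@(p-s["position"])*100).round(2))
print(s["tool_rot"][2])
```

```text
[0.5198508  0.13503315 0.124     ] [ 0.25 -0.03 -2.95]
[-0.01897247  0.00792201 -0.99978862]
```

Call:
{"method": "carry_out", "body": {"rows": [{"tx": 0.2, "ty": 0, "tz": 0.1, "yaw": 0}, {"tx": 0, "ty": 0, "tz": 0, "yaw": 0}]}}

```text
time_s: 2.95
position: [0.5214, 0.1352, 0.0945]
tool_rot: [[-0.949, 0.313, 0.023], [0.313, 0.95, 0.002], [-0.021, 0.009, -1.0]]
ft_force: [-0.8, -0.3, 0.6]
grip_width: 0.0853
```

Call:
{"method": "carry_out", "body": {"rows": [{"tx": 0, "ty": 0, "tz": 0, "yaw": 0}, {"tx": 0, "ty": 0, "tz": 0, "yaw": 0}, {"tx": 0, "ty": 0, "tz": 0, "yaw": 0}, {"tx": 0, "ty": 0, "tz": 0, "yaw": 0}, {"tx": 0, "ty": 0, "tz": 0, "yaw": 0}, {"tx": 0, "ty": 0, "tz": 0, "yaw": 0}, {"tx": 0, "ty": 0, "tz": 0, "yaw": 0}, {"tx": 0, "ty": 0, "tz": 0, "yaw": 0}], "jaw": 1, "squeeze": 60}}

```text
time_s: 3.75
position: [0.5215, 0.1352, 0.095]
tool_rot: [[-0.949, 0.313, 0.023], [0.313, 0.95, 0.002], [-0.022, 0.009, -1.0]]
ft_force: [-0.2, -0.5, -0.0]
grip_width: 0.0249
```

Call:
{"method": "carry_out", "body": {"rows": [{"tx": -0.3, "ty": -1, "tz": 0, "yaw": 0}, {"tx": -0.3, "ty": -1, "tz": 0, "yaw": 0}, {"tx": -0.3, "ty": -1, "tz": 0, "yaw": 0}, {"tx": -0.3, "ty": -1, "tz": 0, "yaw": 0}]}}

```text
time_s: 4.15
position: [0.5204, 0.0911, 0.0949]
tool_rot: [[-0.95, 0.312, 0.024], [0.312, 0.95, 0.002], [-0.022, 0.01, -1.0]]
ft_force: [-0.1, 1.0, 0.8]
grip_width: 0.0248
```

Call:
{"method": "carry_out", "body": {"rows": [{"tx": -0.5, "ty": -1.7, "tz": 0, "yaw": 0}, {"tx": -0.5, "ty": -1.7, "tz": 0, "yaw": 0}, {"tx": -0.5, "ty": -1.7, "tz": 0, "yaw": 0}, {"tx": -0.5, "ty": -1.7, "tz": 0, "yaw": 0}, {"tx": -0.5, "ty": -1.7, "tz": 0, "yaw": 0}, {"tx": -0.5, "ty": -1.7, "tz": 0, "yaw": 0}, {"tx": -0.5, "ty": -1.7, "tz": 0, "yaw": 0}, {"tx": -0.5, "ty": -1.7, "tz": 0, "yaw": 0}, {"tx": -0.5, "ty": -1.6, "tz": 0, "yaw": 0}, {"tx": -0.5, "ty": -1.6, "tz": 0, "yaw": 0}, {"tx": -0.3, "ty": -1, "tz": 0, "yaw": 0}, {"tx": 0, "ty": 0, "tz": 0, "yaw": 0}]}}

```text
time_s: 5.35
position: [0.5118, -0.1126, 0.0949]
tool_rot: [[-0.947, 0.32, 0.024], [0.32, 0.947, 0.002], [-0.022, 0.01, -1.0]]
ft_force: [0.6, -0.1, -0.1]
grip_width: 0.0248
```

Run:
```python
from h import *
s=env.observe();print(s["position"],s["ft_force"])
a=snap("top","t5");b=snap("scene","s5");snap("wrist","w5")
o=np.zeros((560,800,3),np.uint8)
c=cv2.resize(a[100:290,340:470],None,fx=2.9,fy=2.9);o[:c.shape[0],:c.shape[1]]=c
c=cv2.resize(b[110:260,80:270],None,fx=2.2,fy=2.2);o[:c.shape[0],380:380+c.shape[1]][:, :]=c[:,:420]
cv2.imwrite("pics/c5.png",o)
```

```text
[ 0.51182201 -0.11261652  0.0949498 ] [ 0.62741924 -0.13574784 -0.06890911]
```

View pics/c5.png

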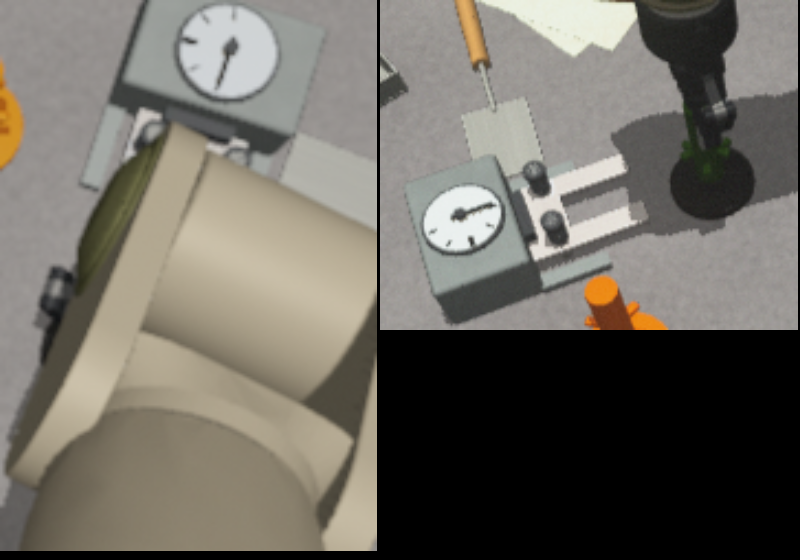

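Crop c5: the scene view shows the disc at about (231,193), just in front of the tines, and the dial at 0. The arm hides the top view. I'll zoom in on the scene view for the lateral alignment.

Run:
```python
from h import *
b=cv2.imread("pics/s5.png");c=b[165:230,110:255].astype(float)
c=np.clip(c*1.6,0,255).astype(np.uint8);c=cv2.resize(c,None,fx=5.5,fy=5.5,interpolation=cv2.INTER_CUBIC);cv2.imwrite("pics/z5.png",c)
```

```text
(no output)
```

View pics/z5.png

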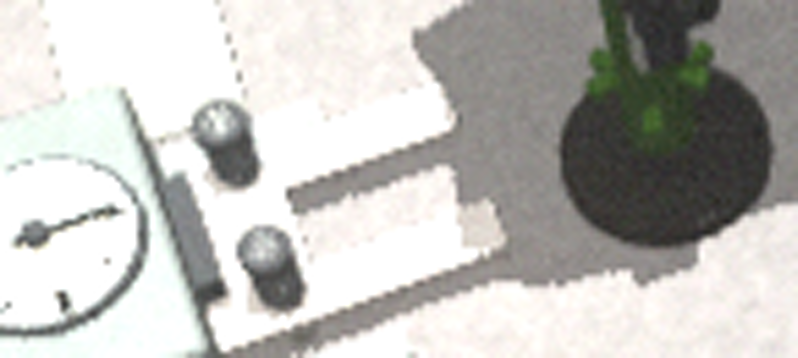

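Run:
```python
from h import *
S=lambda x,y,z:onz("scene",110+(x-2)/5.5,165+(y-2)/5.5,z)
A,B,C,D=[S(*p,.023) for p in((455,125),(490,200),(440,85),(505,243))]
print(np.round([C,A,B,D],4));print([round(np.linalg.norm(q),4) for q in(A-B,C-D)])
m1=(A+B)/2;m2=(C+D)/2
disc=S(666,154,.008); dial=S(36,234,.062)
print("mouth",m1,m2,"disc",disc,"dial",dial)
for th in (-18.,-18.3,-19):
    u=np.array([np.cos(np.radians(th)),np.sin(np.radians(th))]);n=np.array([-u[1],u[0]])
    seat=dial[:2]-.106*u
    for q,l in((seat,"seat_dial"),(m1[:2]+.044*u,"m1"),(m2[:2]+.044*u,"m2")):
        print(th,l,q.round(4),"ahead,lat of disc->seat mm",(1e3*(q-disc[:2])@u).round(1),(1e3*(q-disc[:2])@n).round(1))
d=dial-m1;print(np.degrees(np.arctan2(d[1],d[0])),np.linalg.norm(d[:2]))
```

```text
[[ 0.5628 -0.1834  0.023 ]
 [ 0.5694 -0.1647  0.023 ]
 [ 0.5798 -0.129   0.023 ]
 [ 0.5869 -0.1103  0.023 ]]
[np.float64(0.0372), np.float64(0.077)]
mouth [ 0.57460113 -0.14686716  0.023     ] [ 0.57481898 -0.14685483  0.023     ] disc [ 0.51401779 -0.11033835  0.008     ] dial [ 0.71565095 -0.19936566  0.062     ]
-18.0 seat_dial [ 0.6148 -0.1666] ahead,lat of disc->seat mm 113.3 -22.4
-18.0 m1 [ 0.6164 -0.1605] ahead,lat of disc->seat mm 112.9 -16.0
-18.0 m2 [ 0.6167 -0.1605] ahead,lat of disc->seat mm 113.1 -15.9
-18.3 seat_dial [ 0.615  -0.1661] ahead,lat of disc->seat mm 113.4 -21.2
-18.3 m1 [ 0.6164 -0.1607] ahead,lat of disc->seat mm 113.0 -15.7
-18.3 m2 [ 0.6166 -0.1607] ahead,lat of disc->seat mm 113.2 -15.6
-19 seat_dial [ 0.6154 -0.1649] ahead,lat of disc->seat mm 113.6 -18.5
-19 m1 [ 0.6162 -0.1612] ahead,lat of disc->seat mm 113.2 -14.8
-19 m2 [ 0.6164 -0.1612] ahead,lat of disc->seat mm 113.4 -14.7
-20.41517919153086 0.15050296314208056
```

Call:
{"method": "carry_out", "body": {"rows": [{"tx": 0, "ty": -0.5, "tz": 0, "yaw": 0}, {"tx": 0, "ty": -0.5, "tz": 0, "yaw": 0}, {"tx": 0, "ty": -0.4, "tz": 0, "yaw": 0}, {"tx": -0.9, "ty": 0, "tz": 0, "yaw": 0}, {"tx": -0.9, "ty": 0, "tz": 0, "yaw": 0}, {"tx": -0.9, "ty": 0, "tz": 0, "yaw": 0}, {"tx": -0.9, "ty": 0, "tz": 0, "yaw": 0}, {"tx": 0, "ty": 0, "tz": 0, "yaw": 0}]}}

```text
time_s: 6.3
position: [0.5437, -0.1355, 0.0951]
tool_rot: [[-0.949, 0.315, 0.022], [0.315, 0.949, 0.003], [-0.02, 0.01, -1.0]]
ft_force: [-0.0, -0.2, -2.0]
grip_width: 0.0245
```

Run:
```python
from h import *
s=env.observe();print(s["position"],s["ft_force"])
b=snap("scene","s6");c=b[150:225,130:240].astype(float)
c=(255*(c/255)**.55).astype(np.uint8);c=cv2.resize(c,None,fx=7,fy=7,interpolation=cv2.INTER_CUBIC);cv2.imwrite("pics/z6.png",c)
```

```text
[ 0.54365662 -0.13551359  0.09508803] [-0.04296344 -0.23881145 -2.04040813]
```

View pics/z6.png

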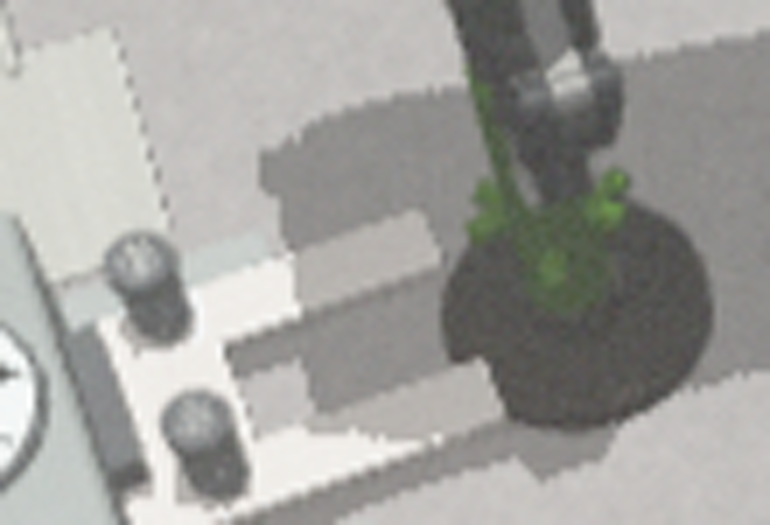

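Crop z6: the lower tine tip runs (487,360)-(507,410) and the upper runs (420,210)-(440,258). The disc ellipse centre is about (577,311).

Run:
```python
from h import *
S=lambda x,y,z:onz("scene",130+(x-3)/7,150+(y-3)/7,z)
u=np.array([np.cos(np.radians(-18.3)),np.sin(np.radians(-18.3))]);n=np.array([-u[1],u[0]])
b=cv2.imread("pics/s6.png").max(2)
# dark-disc boundary from rows of s6
ps=[]
for r in range(184,212):
    xs=np.nonzero(b[r,185:236]<40)[0]+185
    if len(xs): ps.append((r,xs.min(),xs.max()))
print(ps[::4])
disc=S(577,311,.009)[:2]
for e in((442,310),(712,305),(575,430)): q=S(*e,.009)[:2]-disc; print("r",np.linalg.norm(q).round(4))
for z in(.0205,.023,.0255):
    P=[S(*p,z)[:2] for p in((420,210),(440,258),(487,360),(507,410))]
    print(z,"w",np.linalg.norm(P[0]-P[3]).round(4),np.linalg.norm(P[1]-P[2]).round(4),"ang",np.degrees(np.arctan2(*(P[3]-P[0])[::-1])).round(2)-90)
    m=np.mean(P,0);print("mouth-disc ahead,lat mm",((m-disc)@u*1e3).round(1),((m-disc)@n*1e3).round(1))
```

```text
[(184, np.int64(200), np.int64(227)), (188, np.int64(196), np.int64(229)), (192, np.int64(195), np.int64(229)), (196, np.int64(194), np.int64(230)), (200, np.int64(194), np.int64(229)), (204, np.int64(202), np.int64(226)), (208, np.int64(203), np.int64(221))]
r 0.0401
r 0.0399
r 0.0415
0.0205 w 0.0775 0.0398 ang -17.349999999999994
mouth-disc ahead,lat mm 31.3 -6.5
0.023 w 0.0772 0.0397 ang -17.349999999999994
mouth-disc ahead,lat mm 31.4 -4.8
0.0255 w 0.077 0.0396 ang -17.349999999999994
mouth-disc ahead,lat mm 31.5 -3.0
```

Call:
{"method": "carry_out", "body": {"rows": [{"tx": 0, "ty": -0.25, "tz": 0.03, "yaw": 0}, {"tx": 0, "ty": -0.2, "tz": 0, "yaw": 0}, {"tx": -0.5, "ty": 0, "tz": 0, "yaw": 0}, {"tx": -0.5, "ty": 0, "tz": 0, "yaw": 0}, {"tx": -0.4, "ty": 0, "tz": 0, "yaw": 0}, {"tx": 0, "ty": 0, "tz": 0, "yaw": 0}]}}

```text
time_s: 6.95
position: [0.5554, -0.1442, 0.0951]
tool_rot: [[-0.949, 0.315, 0.022], [0.315, 0.949, 0.004], [-0.019, 0.011, -1.0]]
ft_force: [0.4, 0.2, -0.9]
grip_width: 0.0247
```

Call:
{"method": "carry_out", "body": {"rows": [{"tx": -0.3, "ty": 0, "tz": 0, "yaw": 0}, {"tx": -0.3, "ty": 0, "tz": 0, "yaw": 0}, {"tx": 0, "ty": 0, "tz": 0, "yaw": 0}]}}

```text
time_s: 7.25
position: [0.5616, -0.1462, 0.0951]
tool_rot: [[-0.949, 0.315, 0.021], [0.315, 0.949, 0.004], [-0.019, 0.011, -1.0]]
ft_force: [0.3, 0.3, -0.2]
grip_width: 0.0244
```

Call:
{"method": "carry_out", "body": {"rows": [{"tx": -0.3, "ty": 0, "tz": 0, "yaw": 0}, {"tx": -0.3, "ty": 0, "tz": 0, "yaw": 0}, {"tx": 0, "ty": 0, "tz": 0, "yaw": 0}]}}

```text
time_s: 7.55
position: [0.5678, -0.1482, 0.0951]
tool_rot: [[-0.949, 0.315, 0.021], [0.315, 0.949, 0.004], [-0.019, 0.011, -1.0]]
ft_force: [-0.1, -0.0, -1.0]
grip_width: 0.0246
```

Call:
{"method": "carry_out", "body": {"rows": [{"tx": -0.5, "ty": 0, "tz": 0, "yaw": 0}, {"tx": -0.5, "ty": 0, "tz": 0, "yaw": 0}, {"tx": -0.5, "ty": 0, "tz": 0, "yaw": 0}, {"tx": 0, "ty": 0, "tz": 0, "yaw": 0}]}}

```text
time_s: 7.95
position: [0.5834, -0.1534, 0.0953]
tool_rot: [[-0.949, 0.315, 0.021], [0.315, 0.949, 0.004], [-0.019, 0.011, -1.0]]
ft_force: [0.9, -0.3, -2.0]
grip_width: 0.0248
```

Call:
{"method": "carry_out", "body": {"rows": [{"tx": -0.5, "ty": 0, "tz": 0, "yaw": 0}, {"tx": -0.5, "ty": 0, "tz": 0, "yaw": 0}, {"tx": -0.5, "ty": 0, "tz": 0, "yaw": 0}, {"tx": 0, "ty": 0, "tz": 0, "yaw": 0}]}}

```text
time_s: 8.35
position: [0.5989, -0.1586, 0.0953]
tool_rot: [[-0.949, 0.315, 0.021], [0.315, 0.949, 0.004], [-0.019, 0.011, -1.0]]
ft_force: [0.0, 0.9, -1.3]
grip_width: 0.0245
```

Call:
{"method": "carry_out", "body": {"rows": [{"tx": -0.4, "ty": 0, "tz": 0, "yaw": 0}, {"tx": -0.4, "ty": 0, "tz": 0, "yaw": 0}, {"tx": 0, "ty": 0, "tz": 0, "yaw": 0}]}}

```text
time_s: 8.65
position: [0.6071, -0.1613, 0.0954]
tool_rot: [[-0.949, 0.315, 0.021], [0.315, 0.949, 0.004], [-0.018, 0.011, -1.0]]
ft_force: [0.7, -0.4, -2.4]
grip_width: 0.0246
```

Call:
{"method": "carry_out", "body": {"rows": [{"tx": -0.2, "ty": 0, "tz": 0.03, "yaw": 0}, {"tx": -0.2, "ty": 0, "tz": 0, "yaw": 0}, {"tx": 0, "ty": 0, "tz": 0, "yaw": 0}]}}

```text
time_s: 8.95
position: [0.6112, -0.1626, 0.0952]
tool_rot: [[-0.949, 0.315, 0.021], [0.315, 0.949, 0.004], [-0.018, 0.011, -1.0]]
ft_force: [-0.8, -0.2, -1.6]
grip_width: 0.0249
```

Call:
{"method": "carry_out", "body": {"rows": [{"tx": -0.2, "ty": 0, "tz": 0, "yaw": 0}, {"tx": 0, "ty": 0, "tz": 0, "yaw": 0}]}}

```text
time_s: 9.15
position: [0.6132, -0.1632, 0.0952]
tool_rot: [[-0.949, 0.315, 0.021], [0.315, 0.949, 0.004], [-0.018, 0.011, -1.0]]
ft_force: [-1.0, -0.4, -2.1]
grip_width: 0.0246
```

Call:
{"method": "carry_out", "body": {"rows": [{"tx": -0.2, "ty": 0, "tz": 0, "yaw": 0}, {"tx": 0, "ty": 0, "tz": 0, "yaw": 0}]}}

```text
time_s: 9.35
position: [0.6144, -0.1635, 0.0953]
tool_rot: [[-0.949, 0.315, 0.018], [0.315, 0.949, 0.005], [-0.016, 0.011, -1.0]]
ft_force: [-1.1, -0.0, 0.0]
grip_width: 0.0248
```

Call:
{"method": "carry_out", "body": {"rows": [{"tx": -0.15, "ty": 0, "tz": 0, "yaw": 0}, {"tx": 0, "ty": 0, "tz": 0, "yaw": 0}]}}

```text
time_s: 9.55
position: [0.6149, -0.1636, 0.0955]
tool_rot: [[-0.949, 0.315, 0.015], [0.315, 0.949, 0.006], [-0.013, 0.011, -1.0]]
ft_force: [-1.8, 0.4, 0.7]
grip_width: 0.0247
```

```bash
cat > dial.py <<'E'
from h import *
s=env.observe();print(s["time_s"],s["position"].round(4),s["ft_force"].round(2),s["tool_rot"][:,2].round(4))
E
python3 - <<'E'
from dial import *
b=snap("scene","s7");c=b[150:225,90:220].astype(float)
c=(255*(c/255)**.6).astype(np.uint8);c=cv2.resize(c,None,fx=6,fy=6,interpolation=cv2.INTER_CUBIC);cv2.imwrite("pics/z7.png",c)
E
```

```text
9.55 [ 0.6149 -0.1636  0.0955] [-1.82  0.43  0.75] [ 0.0155  0.0063 -0.9999]
```

View pics/z7.png

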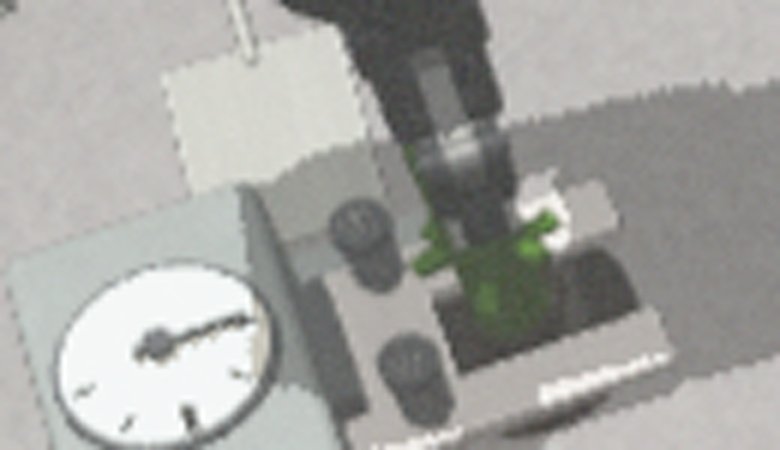

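Crop z7: the dial is at zero, the disc lies under the tines with its rear edge near (632,280), and the boss is centred in the slot. I'll check the rear-edge distance to the mouth, which must be 4 mm when home.

Run:
```python
from h import *
S=lambda x,y,z:onz("scene",90+(x-2.5)/6,150+(y-2.5)/6,z)[:2]
u=np.array([np.cos(np.radians(-18.3)),np.sin(np.radians(-18.3))]);n=np.array([-u[1],u[0]])
P=[S(*p,.023) for p in((605,180),(618,225),(650,308),(672,352))];m=np.mean(P,0)
print("widths",np.linalg.norm(P[0]-P[3]),np.linalg.norm(P[1]-P[2]))
for e in((610,250),(622,262),(632,280),(638,298)):
    q=S(*e,.010)-m;a,l=q@u*1e3,q@n*1e3
    print("edge ahead of mouth",a.round(1),"lat",l.round(1),"-> centre ahead",(a+np.sqrt(max(0,1600-l*l))).round(1),"(want 44)")
```

```text
widths 0.07637059411230594 0.03680307724291394
edge ahead of mouth 5.5 lat -18.9 -> centre ahead 40.7 (want 44)
edge ahead of mouth 3.2 lat -12.4 -> centre ahead 41.3 (want 44)
edge ahead of mouth 2.4 lat -3.9 -> centre ahead 42.2 (want 44)
edge ahead of mouth 2.8 lat 4.0 -> centre ahead 42.6 (want 44)
```

Call:
{"method": "carry_out", "body": {"rows": [{"tx": 0.05, "ty": 0, "tz": 0, "yaw": 0}, {"tx": 0, "ty": 0, "tz": 0, "yaw": 0}, {"tx": 0, "ty": 0, "tz": -0.1, "yaw": 0}, {"tx": 0, "ty": 0, "tz": -0.1, "yaw": 0}, {"tx": 0, "ty": 0, "tz": 0, "yaw": 0}]}}

```text
time_s: 10.1
position: [0.6149, -0.1633, 0.097]
tool_rot: [[-0.949, 0.315, 0.017], [0.315, 0.949, 0.007], [-0.014, 0.012, -1.0]]
ft_force: [-0.8, 0.4, -1.4]
grip_width: 0.0246
```

Call:
{"method": "carry_out", "body": {"rows": [{"tx": 0, "ty": 0, "tz": -0.05, "yaw": 0}, {"tx": 0, "ty": 0, "tz": 0, "yaw": 0}]}}

```text
time_s: 10.3
position: [0.615, -0.1633, 0.0974]
tool_rot: [[-0.949, 0.315, 0.017], [0.315, 0.949, 0.007], [-0.014, 0.012, -1.0]]
ft_force: [-1.6, -0.1, -0.6]
grip_width: 0.0247
```

Call:
{"method": "carry_out", "body": {"rows": [{"tx": 0, "ty": 0, "tz": -0.05, "yaw": 0}, {"tx": 0, "ty": 0, "tz": 0, "yaw": 0}]}}

```text
time_s: 10.5
position: [0.615, -0.1633, 0.0978]
tool_rot: [[-0.949, 0.315, 0.017], [0.315, 0.949, 0.007], [-0.014, 0.012, -1.0]]
ft_force: [-1.3, 1.1, -1.0]
grip_width: 0.0249
```

Call:
{"method": "carry_out", "body": {"rows": [{"tx": 0, "ty": 0, "tz": -0.05, "yaw": 0}, {"tx": 0, "ty": 0, "tz": 0, "yaw": 0}]}}

```text
time_s: 10.7
position: [0.615, -0.1632, 0.0984]
tool_rot: [[-0.949, 0.315, 0.017], [0.315, 0.949, 0.007], [-0.014, 0.012, -1.0]]
ft_force: [-0.9, 0.5, -1.3]
grip_width: 0.0249
```

Call:
{"method": "carry_out", "body": {"rows": [{"tx": 0, "ty": 0, "tz": -0.06, "yaw": 0}, {"tx": 0, "ty": 0, "tz": 0, "yaw": 0}]}}

```text
time_s: 10.9
position: [0.615, -0.1632, 0.099]
tool_rot: [[-0.949, 0.315, 0.017], [0.315, 0.949, 0.007], [-0.014, 0.012, -1.0]]
ft_force: [-1.5, 1.8, -1.5]
grip_width: 0.0248
```

Call:
{"method": "carry_out", "body": {"rows": [{"tx": 0, "ty": 0, "tz": -0.06, "yaw": 0}, {"tx": 0, "ty": 0, "tz": 0, "yaw": 0}]}}

```text
time_s: 11.1
position: [0.615, -0.1632, 0.0996]
tool_rot: [[-0.949, 0.315, 0.017], [0.315, 0.949, 0.007], [-0.014, 0.012, -1.0]]
ft_force: [-1.0, 1.2, -1.4]
grip_width: 0.0248
```

Call:
{"method": "carry_out", "body": {"rows": [{"tx": 0, "ty": 0, "tz": -0.06, "yaw": 0}, {"tx": 0, "ty": 0, "tz": 0, "yaw": 0}]}}

```text
time_s: 11.3
position: [0.6148, -0.1632, 0.0999]
tool_rot: [[-0.949, 0.315, 0.016], [0.315, 0.949, 0.007], [-0.013, 0.012, -1.0]]
ft_force: [-0.4, 1.1, -2.6]
grip_width: 0.0246
```

```bash
cat > dial.py <<'E'
from h import *
import sys
def dial(name):
    s=env.observe();b=snap("scene",name)
    c=b[180:235,90:142].astype(int);w=((c.min(2)>165)).astype(np.uint8)
    w=cv2.morphologyEx(w,cv2.MORPH_CLOSE,np.ones((5,5)))
    k=max(cv2.findContours(w,0,1)[0],key=cv2.contourArea);(x,y),ax,_=cv2.fitEllipse(cv2.convexHull(k));x+=90;y+=180
    c0=onz("scene",x,y,.062);g=b.max(2).astype(np.float32)
    th=np.radians(np.arange(-60,220,1.)); a0=np.radians(-18.3+180)
    v=[]
    for t in th:
        q=[proj("scene",c0+r*np.array([np.cos(a0-t),np.sin(a0-t),0])) for r in np.arange(.008,.020,.001)]
        q=np.array(q,np.float32);v.append(cv2.remap(g,q[None,:,0],q[None,:,1],1).mean())
    v=np.array(v);d=np.clip(v.max()*.93-v,0,None);i=d.argmax();j=slice(max(0,i-15),i+16)
    t=(th[j]*d[j]).sum()/d[j].sum()
    print("t",s["time_s"],"ell",round(x,1),round(y,1),np.round(ax,1),"needle rad",t.round(3),"N",(t/.15).round(2),"depth",d.max().round(), "F",s["ft_force"].round(1),"z",s["position"][2].round(4))
if __name__=="__main__": dial(sys.argv[1])
E
python3 dial.py d0
python3 - <<'E'
import sys;sys.argv=['x']
from h import *
import dial as D
real=cv2.imread("pics/s7.png");D.snap=lambda n,m:real
D.dial("x")
for f in("s6","s5"):
    im=cv2.imread(f"pics/{f}.png");D.snap=lambda n,m:im;D.dial("x")
E
```

```text
Traceback (most recent call last):
  File "dial.py", line 17, in <module>
    if __name__=="__main__": dial(sys.argv[1])
                             ~~~~^^^^^^^^^^^^^
  File "dial.py", line 12, in dial
    q=[proj("scene",c0+r*np.array([np.cos(a0-t),np.sin(a0-t),0])) for r in np.arange(.008,.020,.001)]
       ~~~~^^^^^^^^^^^^^^^^^^^^^^^^^^^^^^^^^^^^^^^^^^^^^^^^^^^^^^
  File "h.py", line 13, in proj
    P=env.camera_params(n); f=210/np.tan(np.radians(P["vertical_fov"])/2)
ValueError: time passes only in moves, steps and waits
Traceback (most recent call last):
  File "dial.py", line 12, in dial
    q=[proj("scene",c0+r*np.array([np.cos(a0-t),np.sin(a0-t),0])) for r in np.arange(.008,.020,.001)]
       ~~~~^^^^^^^^^^^^^^^^^^^^^^^^^^^^^^^^^^^^^^^^^^^^^^^^^^^^^^
  File "h.py", line 13, in proj
    P=env.camera_params(n); f=210/np.tan(np.radians(P["vertical_fov"])/2)
ValueError: time passes only in moves, steps and waits
```

```bash
sed -i 's/^def proj(n,p):/def proj(n,p,P=None):/; s/^    P=env.camera_params(n); f=210/    P=P or env.camera_params(n); f=210/' h.py
sed -i 's/c0=onz("scene",x,y,.062)/P=env.camera_params("scene");c0=onz("scene",x,y,.062,P)/; s/,0\])) for r/,0]),P) for r/' dial.py
python3 dial.py d0
python3 - <<'E'
from h import *
import dial as D
for f in("s7","s6","s5"):
    im=cv2.imread(f"pics/{f}.png");D.snap=lambda n,m:im;D.dial("x")
E
```

```text
t 11.35 ell 118.7 216.0 [43.8 47.7] needle rad 1.347 N 8.98 depth 138.0 F [-0.9  0.4 -2.9] z 0.0999
t 11.4 ell 119.1 216.1 [43.8 46.7] needle rad 1.389 N 9.26 depth 140.0 F [ 0.3  0.6 -3. ] z 0.0999
t 11.4 ell 117.1 208.7 [28.2 36. ] needle rad -0.306 N -2.04 depth 123.0 F [ 0.3  0.6 -3. ] z 0.0999
t 11.4 ell 116.9 208.7 [27.9 36. ] needle rad -0.288 N -1.92 depth 125.0 F [ 0.3  0.6 -3. ] z 0.0999
```

```bash
sed -i '/c=b\[180/d;/w=cv2.morph/d;s/^    k=max.*$/    x,y,ax=115.9,207.1,0/' dial.py
python3 - <<'E'
from h import *
import dial as D
for f in("d0","s7","s6","s5","s0"):
    im=cv2.imread(f"pics/{f}.png");D.snap=lambda n,m:im;D.dial("x")
E
```

```text
t 11.4 ell 115.9 207.1 0 needle rad 0.313 N 2.09 depth 130.0 F [ 0.3  0.6 -3. ] z 0.0999
t 11.4 ell 115.9 207.1 0 needle rad 0.033 N 0.22 depth 137.0 F [ 0.3  0.6 -3. ] z 0.0999
t 11.4 ell 115.9 207.1 0 needle rad 0.032 N 0.22 depth 136.0 F [ 0.3  0.6 -3. ] z 0.0999
t 11.4 ell 115.9 207.1 0 needle rad 0.034 N 0.22 depth 136.0 F [ 0.3  0.6 -3. ] z 0.0999
t 11.4 ell 115.9 207.1 0 needle rad 0.033 N 0.22 depth 136.0 F [ 0.3  0.6 -3. ] z 0.0999
```

The dial reader works: 0.03 rad at rest and 1.9 N now, so the disc is against the fork. I'll ramp the pull up.

Call:
{"method": "carry_out", "body": {"rows": [{"tx": 0, "ty": 0, "tz": -0.06, "yaw": 0}, {"tx": 0, "ty": 0, "tz": 0, "yaw": 0}]}}

```text
time_s: 11.6
position: [0.6148, -0.1631, 0.1002]
tool_rot: [[-0.949, 0.315, 0.016], [0.315, 0.949, 0.007], [-0.013, 0.012, -1.0]]
ft_force: [-0.8, 1.4, -4.2]
grip_width: 0.0244
```

Call:
{"method": "carry_out", "body": {"rows": [{"tx": 0, "ty": 0, "tz": -0.06, "yaw": 0}, {"tx": 0, "ty": 0, "tz": 0, "yaw": 0}]}}

```text
time_s: 11.8
position: [0.6147, -0.1631, 0.1004]
tool_rot: [[-0.949, 0.315, 0.016], [0.315, 0.949, 0.008], [-0.013, 0.012, -1.0]]
ft_force: [-0.6, 0.9, -4.7]
grip_width: 0.0248
```

```bash
python3 dial.py d1
```

```text
t 11.8 ell 115.9 207.1 0 needle rad 0.612 N 4.08 depth 141.0 F [-0.6  0.9 -4.7] z 0.1004
```

Call:
{"method": "carry_out", "body": {"rows": [{"tx": 0, "ty": 0, "tz": -0.08, "yaw": 0}, {"tx": 0, "ty": 0, "tz": -0.08, "yaw": 0}, {"tx": 0, "ty": 0, "tz": 0, "yaw": 0}]}}

```text
time_s: 12.15
position: [0.6145, -0.163, 0.1011]
tool_rot: [[-0.949, 0.315, 0.015], [0.315, 0.949, 0.008], [-0.011, 0.012, -1.0]]
ft_force: [-0.1, 0.2, -7.6]
grip_width: 0.0245
```

```bash
python3 dial.py d2
```

```text
t 12.15 ell 115.9 207.1 0 needle rad 1.011 N 6.74 depth 151.0 F [-0.1  0.2 -7.6] z 0.1011
```

Call:
{"method": "carry_out", "body": {"rows": [{"tx": 0, "ty": 0, "tz": -0.09, "yaw": 0}, {"tx": 0, "ty": 0, "tz": -0.09, "yaw": 0}, {"tx": 0, "ty": 0, "tz": 0, "yaw": 0}]}}

```text
time_s: 12.5
position: [0.6143, -0.1629, 0.1019]
tool_rot: [[-0.949, 0.315, 0.013], [0.315, 0.949, 0.009], [-0.01, 0.012, -1.0]]
ft_force: [1.7, 0.5, -10.9]
grip_width: 0.0249
```

```bash
python3 dial.py d3
```

```text
t 12.5 ell 115.9 207.1 0 needle rad 1.447 N 9.65 depth 148.0 F [  1.7   0.5 -10.9] z 0.1019
```

Call:
{"method": "carry_out", "body": {"rows": [{"tx": 0, "ty": 0, "tz": -0.01, "yaw": 0}, {"tx": 0, "ty": 0, "tz": 0, "yaw": 0}, {"tx": 0, "ty": 0, "tz": 0, "yaw": 0}, {"tx": 0, "ty": 0, "tz": 0, "yaw": 0}, {"tx": 0, "ty": 0, "tz": 0, "yaw": 0}]}}

```text
time_s: 13.05
position: [0.6143, -0.1629, 0.1019]
tool_rot: [[-0.949, 0.315, 0.014], [0.315, 0.949, 0.009], [-0.01, 0.012, -1.0]]
ft_force: [0.5, 0.3, -11.5]
grip_width: 0.0246
```

```bash
python3 dial.py d4
```

```text
t 13.05 ell 115.9 207.1 0 needle rad 1.453 N 9.69 depth 150.0 F [  0.5   0.3 -11.5] z 0.1019
```

Steady at about 9.5 N. I'll hold for another 2 s.

Call:
{"method": "carry_out", "body": {"rows": [{"tx": 0, "ty": 0, "tz": 0, "yaw": 0}, {"tx": 0, "ty": 0, "tz": 0, "yaw": 0}, {"tx": 0, "ty": 0, "tz": 0, "yaw": 0}, {"tx": 0, "ty": 0, "tz": 0, "yaw": 0}, {"tx": 0, "ty": 0, "tz": 0, "yaw": 0}, {"tx": 0, "ty": 0, "tz": 0, "yaw": 0}, {"tx": 0, "ty": 0, "tz": 0, "yaw": 0}, {"tx": 0, "ty": 0, "tz": 0, "yaw": 0}, {"tx": 0, "ty": 0, "tz": 0, "yaw": 0}, {"tx": 0, "ty": 0, "tz": 0, "yaw": 0}]}}

```text
time_s: 14.1
position: [0.6143, -0.1629, 0.1019]
tool_rot: [[-0.949, 0.315, 0.014], [0.315, 0.949, 0.009], [-0.01, 0.012, -1.0]]
ft_force: [1.1, 0.5, -10.9]
grip_width: 0.0245
```

Call:
{"method": "carry_out", "body": {"rows": [{"tx": 0, "ty": 0, "tz": 0, "yaw": 0}, {"tx": 0, "ty": 0, "tz": 0, "yaw": 0}, {"tx": 0, "ty": 0, "tz": 0, "yaw": 0}, {"tx": 0, "ty": 0, "tz": 0, "yaw": 0}, {"tx": 0, "ty": 0, "tz": 0, "yaw": 0}, {"tx": 0, "ty": 0, "tz": 0, "yaw": 0}, {"tx": 0, "ty": 0, "tz": 0, "yaw": 0}, {"tx": 0, "ty": 0, "tz": 0, "yaw": 0}, {"tx": 0, "ty": 0, "tz": 0, "yaw": 0}, {"tx": 0, "ty": 0, "tz": 0, "yaw": 0}]}}

```text
time_s: 15.1
position: [0.6143, -0.1629, 0.1019]
tool_rot: [[-0.949, 0.315, 0.014], [0.315, 0.949, 0.009], [-0.01, 0.012, -1.0]]
ft_force: [1.3, 0.2, -10.7]
grip_width: 0.0248
```

```bash
python3 dial.py d5
```

```text
t 15.1 ell 115.9 207.1 0 needle rad 1.452 N 9.68 depth 149.0 F [  1.3   0.2 -10.7] z 0.1019
```

Call:
{"method": "carry_out", "body": {"rows": [{"tx": 0, "ty": 0, "tz": 0.07, "yaw": 0}, {"tx": 0, "ty": 0, "tz": 0.07, "yaw": 0}, {"tx": 0, "ty": 0, "tz": 0.07, "yaw": 0}, {"tx": 0, "ty": 0, "tz": 0.07, "yaw": 0}, {"tx": 0, "ty": 0, "tz": 0.07, "yaw": 0}, {"tx": 0, "ty": 0, "tz": 0.07, "yaw": 0}, {"tx": 0, "ty": 0, "tz": 0.07, "yaw": 0}, {"tx": 0, "ty": 0, "tz": 0.06, "yaw": 0}, {"tx": 0, "ty": 0, "tz": 0, "yaw": 0}]}}

```text
time_s: 16.05
position: [0.615, -0.1632, 0.0996]
tool_rot: [[-0.949, 0.315, 0.017], [0.315, 0.949, 0.007], [-0.014, 0.012, -1.0]]
ft_force: [-0.2, 1.6, -2.9]
grip_width: 0.0249
```

Call:
{"method": "carry_out", "body": {"rows": [{"tx": 0, "ty": 0, "tz": 0.03, "yaw": 0}, {"tx": 0, "ty": 0, "tz": 0, "yaw": 0}]}}

```text
time_s: 16.25
position: [0.615, -0.1632, 0.0995]
tool_rot: [[-0.949, 0.315, 0.017], [0.315, 0.949, 0.007], [-0.014, 0.012, -1.0]]
ft_force: [-0.6, 0.8, -3.1]
grip_width: 0.0245
```

```bash
python3 dial.py d6
```

```text
t 16.25 ell 115.9 207.1 0 needle rad 0.087 N 0.58 depth 134.0 F [-0.6  0.8 -3.1] z 0.0995
```

Call:
{"method": "carry_out", "body": {"rows": [{"tx": 0, "ty": 0, "tz": 0.08, "yaw": 0}, {"tx": 0, "ty": 0, "tz": 0.08, "yaw": 0}, {"tx": 0, "ty": 0, "tz": 0.08, "yaw": 0}, {"tx": 0, "ty": 0, "tz": 0.08, "yaw": 0}, {"tx": 0, "ty": 0, "tz": 0, "yaw": 0}]}}

```text
time_s: 16.8
position: [0.6152, -0.1631, 0.0964]
tool_rot: [[-0.949, 0.315, 0.018], [0.315, 0.949, 0.007], [-0.015, 0.012, -1.0]]
ft_force: [-0.7, 1.1, -2.2]
grip_width: 0.0245
```

Call:
{"method": "carry_out", "body": {"rows": [{"tx": 0, "ty": 0, "tz": 0.06, "yaw": 0}, {"tx": 0, "ty": 0, "tz": 0, "yaw": 0}]}}

```text
time_s: 17.0
position: [0.6152, -0.163, 0.0957]
tool_rot: [[-0.949, 0.315, 0.018], [0.315, 0.949, 0.007], [-0.015, 0.012, -1.0]]
ft_force: [-0.2, 1.6, -1.6]
grip_width: 0.0251
```

Call:
{"method": "carry_out", "body": {"rows": [{"tx": 0, "ty": 0, "tz": 0.06, "yaw": 0}, {"tx": 0, "ty": 0, "tz": 0, "yaw": 0}]}}

```text
time_s: 17.2
position: [0.6153, -0.163, 0.0954]
tool_rot: [[-0.949, 0.314, 0.018], [0.315, 0.949, 0.007], [-0.015, 0.012, -1.0]]
ft_force: [-1.3, 2.0, -0.4]
grip_width: 0.0249
```

Call:
{"method": "carry_out", "body": {"rows": [{"tx": 0, "ty": 0, "tz": 0.06, "yaw": 0}, {"tx": 0, "ty": 0, "tz": 0, "yaw": 0}]}}

```text
time_s: 17.4
position: [0.6153, -0.1631, 0.0954]
tool_rot: [[-0.949, 0.314, 0.019], [0.315, 0.949, 0.007], [-0.016, 0.012, -1.0]]
ft_force: [-1.8, 1.9, -1.2]
grip_width: 0.0248
```

Call:
{"method": "carry_out", "body": {"rows": [{"tx": 0, "ty": 0, "tz": 0.06, "yaw": 0}, {"tx": 0, "ty": 0, "tz": 0, "yaw": 0}]}}

```text
time_s: 17.6
position: [0.6153, -0.163, 0.0954]
tool_rot: [[-0.949, 0.314, 0.019], [0.315, 0.949, 0.006], [-0.016, 0.012, -1.0]]
ft_force: [-2.3, 2.0, 0.7]
grip_width: 0.0254
```

Call:
{"method": "carry_out", "body": {"rows": [{"tx": 0, "ty": 0, "tz": 0.06, "yaw": 0}, {"tx": 0, "ty": 0, "tz": 0, "yaw": 0}]}}

```text
time_s: 17.8
position: [0.6153, -0.163, 0.0953]
tool_rot: [[-0.949, 0.314, 0.019], [0.315, 0.949, 0.006], [-0.016, 0.012, -1.0]]
ft_force: [-2.0, 1.6, 0.8]
grip_width: 0.0249
```

```bash
python3 dial.py d7
```

```text
t 17.8 ell 115.9 207.1 0 needle rad 0.033 N 0.22 depth 137.0 F [-2.   1.6  0.8] z 0.0953
```

Call:
{"method": "carry_out", "body": {"rows": [{"tx": 0, "ty": 0, "tz": 0, "yaw": 0}, {"tx": 0, "ty": 0, "tz": 0, "yaw": 0}, {"tx": 0, "ty": 0, "tz": 0, "yaw": 0}, {"tx": 0, "ty": 0, "tz": 0, "yaw": 0}, {"tx": 0, "ty": 0, "tz": 0, "yaw": 0}, {"tx": 0, "ty": 0, "tz": 0, "yaw": 0}, {"tx": 0, "ty": 0, "tz": 0, "yaw": 0}, {"tx": 0, "ty": 0, "tz": 0, "yaw": 0}], "jaw": -1}}

```text
time_s: 18.65
position: [0.6166, -0.1644, 0.0948]
tool_rot: [[-0.949, 0.315, 0.023], [0.315, 0.949, 0.004], [-0.02, 0.011, -1.0]]
ft_force: [0.9, 0.8, 0.5]
grip_width: 0.0855
```

Call:
{"method": "carry_out", "body": {"rows": [{"tx": 0, "ty": 0, "tz": -1, "yaw": 0}, {"tx": 0, "ty": 0, "tz": -2, "yaw": 0}, {"tx": 0, "ty": 0, "tz": -3, "yaw": 0}, {"tx": 0, "ty": 0, "tz": -3, "yaw": 0}, {"tx": 0, "ty": 0, "tz": -3, "yaw": 0}, {"tx": 0, "ty": 0, "tz": -1, "yaw": 0}, {"tx": 3, "ty": 0, "tz": 0, "yaw": 0}, {"tx": 4, "ty": 0, "tz": 0, "yaw": 0}, {"tx": 4, "ty": 0, "tz": 0, "yaw": 0}, {"tx": 4, "ty": 0, "tz": 0, "yaw": 0}, {"tx": 2, "ty": 0, "tz": 0, "yaw": 0}, {"tx": 0, "ty": 0, "tz": 0, "yaw": 0}]}}

```text
time_s: 19.85
position: [0.445, -0.1085, 0.2273]
tool_rot: [[-0.949, 0.315, 0.022], [0.315, 0.949, 0.004], [-0.02, 0.011, -1.0]]
ft_force: [0.3, 0.5, -0.2]
grip_width: 0.0851
```

```bash
python3 dial.py d8
python3 - <<'E'
from h import *
b=cv2.imread("pics/d8.png");a=snap("top","t8")
o=np.zeros((400,800,3),np.uint8)
o[:300,:420]=cv2.resize(b[150:270,80:248],None,fx=2.5,fy=2.5)[:300,:420]
o[:400,430:790]=cv2.resize(a[80:230,340:475],(360,400));cv2.imwrite("pics/c8.png",o)
E
```

```text
t 19.85 ell 115.9 207.1 0 needle rad 0.033 N 0.22 depth 138.0 F [ 0.3  0.5 -0.2] z 0.2273
```

View pics/c8.png

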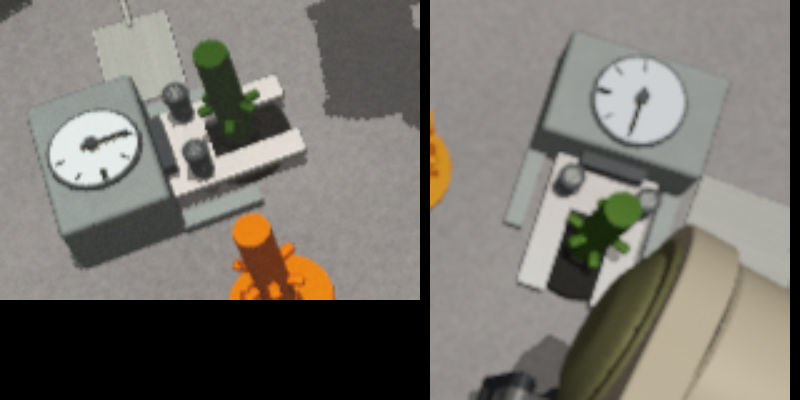

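Crop c8: the piece stands upright under the fork and the dial needle is at zero. Last, a numeric check of its position in both cameras and of the bystanders.

Run:
```python
from h import *
b=cv2.imread("pics/d8.png");a=cv2.imread("pics/t8.png");P=env.camera_params("scene");Q=env.camera_params("top")
u=np.array([np.cos(np.radians(-18.3)),np.sin(np.radians(-18.3))]);n=np.array([-u[1],u[0]])
p=onz("scene",80+211/2.5,150+53/2.5,.124,P)[:2];q=onz("top",340+622/360*0+(622-430)*135/360,80+210*150/400,.124,Q)[:2]
for l,x,s in(("scene",p,np.array([.6164,-.1607])),("top",q,np.array([.613,-.1618]))):
    print(l,x.round(4),"off seat ahead,lat mm",((x-s)@u*1e3).round(1),((x-s)@n*1e3).round(1))
b0=cv2.imread("pics/s0.png")
for nm,(x0,y0,x1,y1) in dict(spare=(365,278,420,328),flask=(268,305,320,362),lump=(212,292,255,332)).items():
    print(nm,"mean diff",np.abs(b[y0:y1,x0:x1].astype(int)-b0[y0:y1,x0:x1]).mean().round(2))
```

```text
scene [ 0.6146 -0.1606] off seat ahead,lat mm -1.8 -0.4
top [ 0.6121 -0.1635] off seat ahead,lat mm -0.3 -1.9
spare mean diff 7.05
flask mean diff 9.68
lump mean diff 8.86
```

Run:
```python
from h import *
b=cv2.imread("pics/d8.png");b0=cv2.imread("pics/s0.png")
for nm,(x0,y0,x1,y1) in dict(spare=(365,278,420,328),flask=(268,305,320,362),lump=(212,292,255,332)).items():
    f=lambda i:cv2.GaussianBlur(cv2.cvtColor(i[y0:y1,x0:x1],6),(5,5),0).astype(np.float32)
    print(nm,"shift px",np.round(cv2.phaseCorrelate(f(b0),f(b),cv2.createHanningWindow((x1-x0,y1-y0),cv2.CV_32F)),2) if 0 else cv2.phaseCorrelate(f(b0),f(b)))
env.close_job()
```

```text
spare shift px ((-0.0226553770915352, 0.005378370053659154), 0.9763366692860921)
flask shift px ((-0.016080134658317036, -0.007445053788032396), 1.012432993782891)
lump shift px ((0.5777868051421002, -0.04912142499656724), 1.0533846229977077)
the job is handed in; nothing more can be done
```

The pull test is done and the job is handed in. I gripped the rod, slid the base under the fork until it met the columns, pulled it up and held it. I then eased it back onto the bench, released it and moved the arm clear, at about 20 s on the robot's clock.

- **Pull:** the dial read 1.45 rad (about 9.5 N) in each of three pictures over 2.6 s. The wrist force and tool height stayed steady, with no sign of the joint giving; I did not measure the sprue's draw directly.
- **Final state:** the dial is back at its rest reading. The piece stands upright, and both cameras put its rod about 2 mm from the seat I estimated, which is within their calibration error.
- **Bystanders:** between the first and last pictures the spare base and ring shifted by less than 0.03 px. The wax block showed 0.6 px (about 1 mm), probably a change in shadow, since the arm never came near it.
- **Disagreements:** at the start the cameras differed by 4–5 mm on where the piece was. I used the wrist view and measured the piece relative to the fork in the scene view. My check of the base against the fork mouth, made while pushing it home, gave 41–43 mm instead of the expected 44 mm.

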